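Sort the jeweller's offcuts by metal

ROBOT

A 6-joint arm with a two-finger parallel gripper is mounted at the origin on the work surface. World frame = base frame: x ahead of the robot, y to its left, z up, the work surface at z = 0. Lengths are in m, angles in degrees, forces in N, time in s.
With the tool pointing down it reaches from about 0.25 to 0.725 m from the base axis. Payload 9.7 kg.
Tool frame: the origin (TCP) lies between the finger pads; the fingertips stand 17 mm ahead of it and the grasp point (between the pads) lies 2 mm behind it; z points along the fingers, y is the direction in which the jaws open and shut (so a half turn about z gives the same grasp; the last joint's range is limited). The gripper opens to 85 mm and grips with 20 to 120 N. Pads are 22 mm wide; open, the fingers measure 114 mm over their backs; the gripper's body (76 mm by 85 mm) begins 54 mm behind the grasp point. The pads swing forward as they close: fully open they stand 13 mm farther back than shut.
Start: joints at [-64.458, 4.979, 10.078, 95.1, 0, 90], TCP at [0.237, -0.496, 0.248] pointing down, gripper open.
Joint ranges: [-179.16, 179.16], [-48.56, 103.87], [-65.8, 70.77], [-126.05, 130.52], [-82.76, 87.17], [-180, 180]. Speed limits (degrees/s): [127.2, 127.2, 147.25, 180, 180, 180].

INTERFACE

Orientations are given as [roll, pitch, yaw] about the fixed x, y, z axes, in that order (R = Rz(yaw) Ry(pitch) Rx(roll)).
In Python, from workcell import monitor, cams, order gives the robot as it stands. The module is installed in compiled form; this text tells all that it offers.
- The arm moves only by the shell command python3 -m handwheel 'ROWS' [OPENING] [FORCE]. ROWS is JSON, a list of rows, each a list of 6 numbers: the shift along the tool's x, y, z in m, then the turn, a rotation vector about the tool's x, y, z in degrees. In form: [[tx, ty, tz, wx, wy, wz], ...]. A call has exactly 8 rows; each row shifts and turns the commanded pose from where the row before left it, along the tool's axes as they then stand; what a row does not reach is not made up. A row lasts 1/12 s, in which the tool goes at most 41.7 mm and 7.16 degrees, less where a joint would pass 70% of its speed; a pose out of reach is approached as far as the arm can. A call is refused whole if a number of a shift passes 0.0417 or a number of a turn 7.16, either way. A call with a gripper value outside its range is refused whole. OPENING is the opening, from -1 (shut) to 1 (fully open), set as the call begins (- or left out, the last holds). The fingers move at their own pace and stop on an object; FORCE is the grip in N (left out, the last holds). Time passes only in rows, so rows that do not move let the fingers close, or fill a call up. It gives the time, the measured TCP pose, the force and the opening at its end, in the units of the state.
- monitor.get_obs(): the state, without advancing time (a new reading comes with each control period).
- cams.camera(name): name is "side" or "top"; returns a dict with "img" (384x512x3 uint8, red, green, blue), "depth" (384x512 float32, m along the optical axis (not along the pixel's ray), 0 where there is no reading), "fx", "fy", "cx", "cy" (pixels), "rvec" (rotation vector, rad) and "tvec" (3), from world to camera coordinates, as OpenCV has them. Camera axes: x right, y down, z forward; pixel columns grow to the right and rows downward; lengths in m; the calibration is good to about 2 mm. A picture is of the moment at which its call begins.
- order.job_done(): hands the job in, once; it reports no verdict.
The state is a dict: "time": time; "q": joint angles; "qd": joint speeds; "joint_efforts": joint torques, N m; "ee_pos": TCP position; "tcp_rot": TCP orientation; "wrist_force": force on the tool from outside, world axes, zero at the start; "torque": the same for the moment, N m; "opening": finger opening in m.
Only numpy, scipy, OpenCV 4.12 (cv2) and the standard library are available. Lean on these libraries where they do the work, as an engineer would, in place of code of your own. Each camera call takes 0.05 s, during which the arm holds its last target. There are 200 camera calls.

TASK

Sort the five metal offcuts on the jeweller's bench by metal: put the copper bar and copper collar in the tray with the copper ledge, the brass bar and brass collar in the tray with the brass ledge, and the silver ingot in the tray with the silver ledge. Each piece must rest flat on the floor of its tray, collars standing on end as they are now and the ingot on its broad side, none on a rim or on another piece. Leave the amber jar and the blue dish standing where they are.

Things in the scene. Friction and masses are not known exactly. Their poses are not given: they have to be found in the camera images.
- copper_bar_mid (a point): Loose square bar offcut, 60 x 16 x 16 mm, lying on the bench; this point is its centre (8 mm above its underside), x along its 60 mm length, z up. Metal: copper (reddish brown), about 138 g.
- copper_collar_mid (a point): Loose short tube offcut standing on end like a collar, 40 mm outside and 27 mm inside diameter, 24 mm high; this point is its centre (on its axis, 12 mm above its underside), z up along its axis. Metal: copper (reddish brown), about 138 g.
- brass_bar_mid (a point): Loose square bar offcut, 60 x 16 x 16 mm, lying on the bench; this point is its centre (8 mm above its underside), x along its 60 mm length, z up. Metal: brass (yellow), about 131 g.
- brass_collar_mid (a point): Loose short tube offcut standing on end like a collar, 40 mm outside and 27 mm inside diameter, 24 mm high; this point is its centre (on its axis, 12 mm above its underside), z up along its axis. Metal: brass (yellow), about 131 g.
- silver_ingot_mid (a point): Loose small flat ingot, 50 x 24 x 12 mm, lying on the bench; this point is its centre (6 mm above its underside), x along its 50 mm length, y along its 24 mm width, z up. Metal: silver (pale, almost white grey), about 151 g.
- tray_copper: Fixed shallow black tray with a copper (reddish brown) ledge along its far side that shows the metal it is for. Tray outside 120 mm (its x) by 150 mm (its y), 14 mm high, walls and floor 5 mm thick, so the open inside is 110 x 140 mm, 9 mm deep. Origin: centre of the tray's underside, on the bench; z up. The solid ledge, 24 mm wide, 150 mm long and 14 mm high, lies beyond the +x wall (x from 60 to 84 mm).
- tray_brass: Fixed shallow black tray with a brass (yellow) ledge along its far side that shows the metal it is for. Tray outside 120 mm (its x) by 150 mm (its y), 14 mm high, walls and floor 5 mm thick, so the open inside is 110 x 140 mm, 9 mm deep. Origin: centre of the tray's underside, on the bench; z up. The solid ledge, 24 mm wide, 150 mm long and 14 mm high, lies beyond the +x wall (x from 60 to 84 mm).
- tray_silver: Fixed shallow black tray with a silver (pale, almost white grey) ledge along its far side that shows the metal it is for. Tray outside 120 mm (its x) by 150 mm (its y), 14 mm high, walls and floor 5 mm thick, so the open inside is 110 x 140 mm, 9 mm deep. Origin: centre of the tray's underside, on the bench; z up. The solid ledge, 24 mm wide, 150 mm long and 14 mm high, lies beyond the +x wall (x from 60 to 84 mm).
- jar_mid (a point): Loose closed amber glass jar with a black cap, 36 mm in diameter and 45 mm high, standing upright; a bystander to be left alone. This point is its centre, half-way up, z up.
- dish_mid (a point): Loose blue ceramic dish (small bowl), 60 mm in diameter and 22 mm high, standing upright; a bystander to be left alone. This point is its centre, 11 mm above its underside, z up.
Things that resemble listed ones, but are neither listed nor needed, are in the scene too. What is shaped like the part that bears brass_collar_mid but purple or red is not meant.

How it is judged:
By the outcome, as a careful person would: the job done as asked, in the order asked, and still so for the second after the job is handed in, with the robot touching nothing.
It also fails if it takes over 128 s, if anything falls off the work surface, if the arm or the gripper's body presses on something with over 40 N, if the wrist force passes 120 N, or if a joint passes its speed limit or range.

## Working session

There is one attempt and no reset: what is moved stays moved. The work goes in short steps, Python scripts to look and compute and a shell command to move; the robot and the scene stay as the last step left them, time stands still between calls to the robot, and variables do not carry over. Pictures are saved under pics/ and viewed, about 12 in all and at most 16, crops included, and the job is handed in when it is done.

```bash
mkdir -p pics; cat > h.py <<'E'
import numpy as np, cv2, json
from workcell import monitor, cams, order
def grab(name):
    c=cams.camera(name); np.savez(f'pics/{name}.npz',**c); return c
def load(name): return dict(np.load(f'pics/{name}.npz'))
def world(c,u,v,z=None):
    """pixel -> world by depth, or on plane z"""
    R=cv2.Rodrigues(c['rvec'])[0]; t=np.asarray(c['tvec']).reshape(3)
    ray=np.array([(u-c['cx'])/c['fx'],(v-c['cy'])/c['fy'],1.])
    o=-R.T@t; d=R.T@ray
    s=(z-o[2])/d[2] if z is not None else c['depth'][int(round(v)),int(round(u))]
    return o+s*d
def xyzmap(c):
    R=cv2.Rodrigues(c['rvec'])[0]; t=np.asarray(c['tvec']).reshape(3)
    v,u=np.mgrid[:384,:512]; d=c['depth']
    P=np.stack([(u-c['cx'])/c['fx']*d,(v-c['cy'])/c['fy']*d,d],-1)-t
    return P@R
E
python3 - <<'E'
from h import *
for n in ('top','side'):
    c=grab(n); cv2.imwrite(f'pics/{n}0.png',cv2.resize(c['img'][:,:,::-1],None,fx=1.5,fy=1.5,interpolation=cv2.INTER_CUBIC))
    R=cv2.Rodrigues(c['rvec'])[0]; print(n,-R.T@np.asarray(c['tvec']).reshape(3),c['fx'],R.round(2).tolist())
print(monitor.get_obs())
E
```

```text
top [ 0.37363265 -0.03065072  0.97547944] 445.3792800139417 [[-0.01, -1.0, -0.03], [-0.99, 0.02, -0.15], [0.15, 0.03, -0.99]]
side [0.32161798 0.78259981 0.69648886] 461.04960727214774 [[-0.97, -0.25, 0.02], [-0.17, 0.6, -0.78], [0.18, -0.76, -0.63]]
{'time': 0.1, 'q': array([-6.44576139e+01,  5.00746020e+00,  1.00406210e+01,  9.50984331e+01,
        2.74121503e-04,  8.99986810e+01]), 'qd': array([-0.06658502, -0.03236616,  0.194387  , -0.03017041,  0.10228201,
        0.01072648]), 'joint_efforts': array([-1.77773269e-03, -5.21561229e+01,  4.65654445e+01,  1.60769251e-02,
        1.96329830e-05,  2.19383189e-06]), 'ee_pos': array([ 0.23707671, -0.49609387,  0.2476732 ]), 'tcp_rot': array([-1.79934728e+02, -2.75623907e-04,  2.55437047e+01]), 'wrist_force': array([-0.08350194, -0.02027293,  0.42424908]), 'torque': array([ 0.07565687, -0.00436458, -0.01704508]), 'opening': 0.08490244656830197}
```

View pics/top0.png

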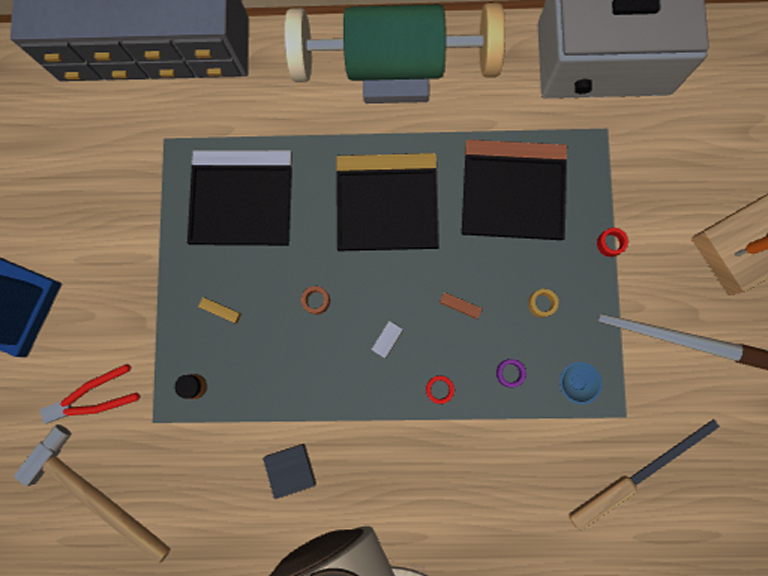

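View pics/side0.png

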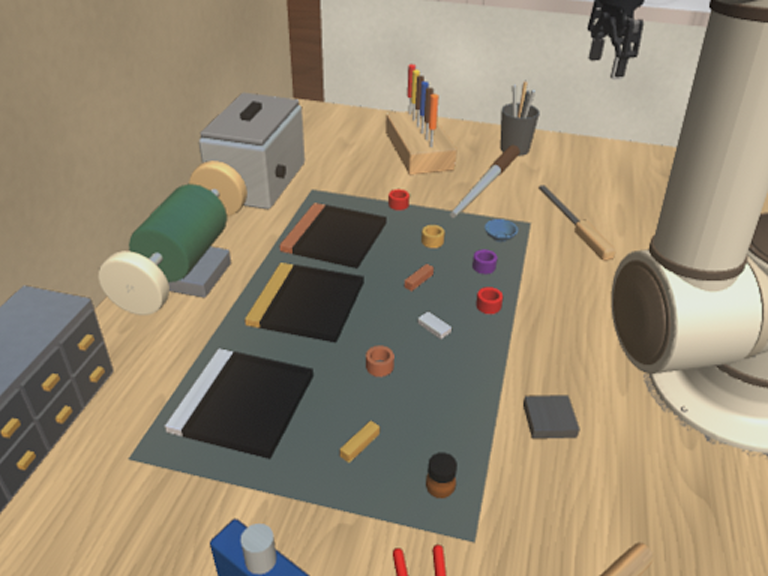

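Top picture (768-wide pixels): copper bar (461,305), brass bar (219,310), ingot (387,339), copper collar (315,299), brass collar (544,302). Trays are silver (240,200), brass (387,205) and copper (515,195). Lookalikes are the red rings (440,389) and (613,241) and the purple ring (511,373). The slate block at (289,470) is off the mat. By colour I choose the ring at (544,302) for brass and the one at (315,299) for copper; one crop will check this.

```bash
cat > meas.py <<'E'
from h import *
def piece(c,u,v,z0=.004,zmax=.05,r=30):
    X=xyzmap(c); m=((X[...,2]>z0)&(X[...,2]<zmax)&(c['depth']>0)).astype(np.uint8)
    n,l=cv2.connectedComponents(m,connectivity=4)
    win=l[int(v)-8:int(v)+9,int(u)-8:int(u)+9]; w=win[win>0]
    if len(w)==0: return None
    P=X[l==np.bincount(w).argmax()]; zt=np.percentile(P[:,2],90)
    T=P[P[:,2]>zt-.004]
    rect=cv2.minAreaRect((T[:,:2]*1000).astype(np.float32))
    return rect,zt*1000,len(T),T[:,:2].mean(0)*1000
E
python3 - <<'E'
from meas import *
c=load('top'); s=load('side')
px=dict(cbar=(461,305),ccol=(315,299),bbar=(219,310),bcol=(544,302),ingot=(387,339),jar=(190,386),dish=(580,382),purp=(511,373),red1=(440,389),red2=(613,241))
sx=dict(cbar=(419,277),ccol=(380,361),bbar=(360,441),bcol=(433,236),ingot=(435,325))
print('bench z',world(c,256,150)[2],world(c,130,260)[2])
for k,(u,v) in px.items():
    p=piece(c,u/1.5,v/1.5); 
    print(k,p and [np.round(p[0][0],1),np.round(p[0][1],1),round(p[0][2],1),p[1].round(1),p[2],p[3].round(1)])
    if k in sx:
        q=piece(s,sx[k][0]/1.5,sx[k][1]/1.5); print('   side',q and [np.round(q[0][0],1),np.round(q[0][1],1),round(q[0][2],1),q[1].round(1),q[2],q[3].round(1)])
T=dict(silver=[(194,167),(291,167),(289,244),(189,243)],brass=[(338,172),(436,171),(438,248),(338,250)],copper=[(465,157),(566,159),(563,239),(463,234)])
for k,v in T.items(): print(k,[ (world(c,a/1.5,b/1.5,.014)*1000).round(0)[:2].tolist() for a,b in v])
im=c['img'][185:275,120:420,::-1]
cv2.imwrite('pics/crop1.png',cv2.resize(im,(800,240),interpolation=cv2.INTER_CUBIC))
E
```

```text
bench z 0.0028662790191577026 0.04167856242316781
cbar [array([ 479.5, -110.7]), array([59.3, 15.5]), 66.1, np.float64(16.9), 178, array([ 479.4, -110.7])]
   side [array([ 479.6, -108.5]), array([62.2, 17.1]), 65.7, np.float64(18.2), 107, array([ 480.4, -107.7])]
ccol [array([489.5, 100.2]), array([37.1, 37.1]), 87.3, np.float64(24.6), 125, array([489.5,  99.7])]
   side [array([491.6, 102.3]), array([39.2, 38.9]), 66.4, np.float64(25.1), 132, array([491. , 104.3])]
bbar [array([477.8, 241.1]), array([59.5, 15.4]), 65.5, np.float64(16.9), 163, array([477.1, 240.7])]
   side [array([479.1, 243.7]), array([60.9, 18.1]), 64.4, np.float64(18.0), 223, array([479.5, 244.9])]
bcol [array([ 480.9, -228.3]), array([38. , 38.2]), 26.1, np.float64(24.5), 142, array([ 480.4, -228.7])]
   side [array([ 482. , -225.3]), array([36.1, 37.8]), 79.8, np.float64(25.2), 71, array([ 481.4, -224.4])]
ingot [array([432.1,  -3.3]), array([23.7, 49.7]), 57.1, np.float64(13.0), 219, array([432.4,  -3.5])]
   side [array([432.3,  -0.9]), array([26.5, 50.4]), 50.8, np.float64(14.0), 162, array([4.325e+02, 4.000e-01])]
jar [array([367.8, 275.6]), array([32.1, 30.9]), 88.8, np.float64(45.5), 189, array([368.2, 275.7])]
dish [array([ 366.4, -273.8]), array([57.9, 57.7]), 37.4, np.float64(21.6), 202, array([ 367.5, -275.9])]
purp [array([ 381.7, -177.8]), array([38.2, 37.6]), 43.8, np.float64(24.5), 136, array([ 382. , -177.9])]
red1 [array([360.5, -76.9]), array([38.1, 37.5]), 89.4, np.float64(24.6), 137, array([359.6, -77.6])]
red2 [array([ 568.1, -333. ]), array([36.8, 37.9]), 88.2, np.float64(24.2), 142, array([ 568.5, -332.3])]
silver [[694.0, 284.0], [691.0, 138.0], [573.0, 139.0], [577.0, 288.0]]
brass [[681.0, 67.0], [680.0, -79.0], [563.0, -80.0], [563.0, 67.0]]
copper [[701.0, -123.0], [694.0, -272.0], [573.0, -262.0], [583.0, -117.0]]
```

View pics/crop1.png

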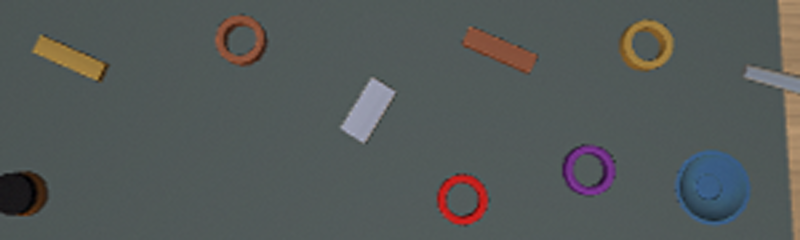

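The crop confirms the choice. Copper bar is at crop (500,50), brass collar (647,45), copper collar (241,41), brass bar (69,58) and ingot (368,110). The purple and red rings at (589,170) and (462,199) are clearly different. Now I move to above the copper bar.

```bash
cat > plan.py <<'E'
import sys
from h import *
# plan.py x y z yaw (mm,deg): remaining turn and in-tool shift AFTER the turn
x,y,z,yw=map(float,sys.argv[1:5]); o=monitor.get_obs(); p=o['ee_pos']*1000; c=o['tcp_rot'][2]
a=(yw-c+180)%360-180; r=np.radians(yw); dx,dy=x-p[0],y-p[1]
print('t',round(o['time'],2),'pos',p.round(1),'rot',o['tcp_rot'].round(2),'q',o['q'].round(0),'open',round(o['opening']*1000,1),'F',o['wrist_force'].round(1))
print('wz %.2f tx %.1f ty %.1f tz %.1f'%(-a,np.cos(r)*dx+np.sin(r)*dy,np.sin(r)*dx-np.cos(r)*dy,p[2]-z))
E
python3 -m handwheel '[[0,0,0.0185,0,0,-5.06],[0,0,0.0185,0,0,-5.06],[0,0,0.0185,0,0,-5.06],[0,0,0.0185,0,0,-5.06],[0,0,0.0185,0,0,-5.06],[0,0,0.0185,0,0,-5.06],[0,0,0.0185,0,0,-5.06],[0,0,0.0185,0,0,-5.06]]' -0.18 40
python3 -m handwheel '[[0.0282,0.004,0,0,0,0],[0.0282,0.004,0,0,0,0],[0.0282,0.004,0,0,0,0],[0.0282,0.004,0,0,0,0],[0.0282,0.004,0,0,0,0],[0.0282,0.004,0,0,0,0],[0.0282,0.004,0,0,0,0],[0.0282,0.004,0,0,0,0]]'
python3 -m handwheel '[[0.0282,0.004,0,0,0,0],[0.0282,0.004,0,0,0,0],[0.0282,0.004,0,0,0,0],[0.0282,0.004,0,0,0,0],[0.0282,0.004,0,0,0,0],[0.0282,0.004,0,0,0,0],[0.0282,0.004,0,0,0,0],[0,0,0,0,0,0]]'
python3 plan.py 479.5 -109.6 30 66
```

```text
time: 0.77
ee_pos: [0.237, -0.4959, 0.099]
tcp_rot: [-180.0, -0.0, 66.3]
wrist_force: [-0.4, 0.2, 0.2]
opening: 0.0352
time: 1.43
ee_pos: [0.3584, -0.3018, 0.1001]
tcp_rot: [-180.0, -0.0, 66.0]
wrist_force: [0.6, -0.7, -0.2]
opening: 0.0353
time: 2.1
ee_pos: [0.4655, -0.1309, 0.0999]
tcp_rot: [-180.0, -0.1, 66.2]
wrist_force: [0.0, 0.3, 0.4]
opening: 0.035
t 2.1 pos [ 465.5 -130.9   99.9] rot [-1.7999e+02 -6.0000e-02  6.6210e+01] q [-16.  -4. -16.  79.   0.  98.] open 35.0 F [0.  0.3 0.4]
wz 0.21 tx 25.2 ty 4.1 tz 69.9
```

```bash

python3 -m handwheel '[[0.0126,0.002,0.005,0,0,0],[0.0126,0.002,0.005,0,0,0],[0,0,0.015,0,0,0],[0,0,0.015,0,0,0],[0,0,0.015,0,0,0],[0,0,0.011,0,0,0],[0,0,0.008,0,0,0],[0,0,0,0,0,0]]'
python3 -m handwheel '[[0,0,0.002,0,0,0],[0,0,0.002,0,0,0],[0,0,0,0,0,0],[0,0,0,0,0,0],[0,0,0,0,0,0],[0,0,0,0,0,0],[0,0,0,0,0,0],[0,0,0,0,0,0]]' -0.3
python3 - <<'E'
from h import *
c=grab('side'); cv2.imwrite('pics/g1.png',cv2.resize(c['img'][130:260,200:380,::-1],None,fx=4,fy=4,interpolation=cv2.INTER_CUBIC))
E
python3 plan.py 479.5 -109.6 21 66
```

```text
time: 2.77
ee_pos: [0.4767, -0.1126, 0.0244]
tcp_rot: [-179.8, 0.0, 66.0]
wrist_force: [-0.1, 0.7, -0.3]
opening: 0.035
time: 3.43
ee_pos: [0.4778, -0.1128, 0.0224]
tcp_rot: [180.0, -0.0, 66.0]
wrist_force: [0.1, 0.7, -0.3]
opening: 0.03
t 3.48 pos [ 477.8 -112.7   22.4] rot [179.99  -0.    66.02] q [-13.  -1. -21.  70.  -0. 101.] open 30.3 F [-0.6  0.2 -1. ]
wz 0.02 tx 3.5 ty 0.2 tz 1.4
```

View pics/g1.png

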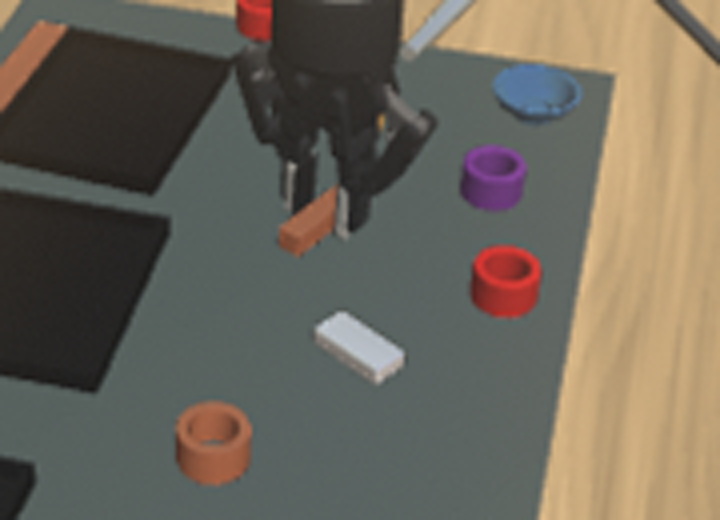

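The bar at picture (315,220) sits between the jaws and nothing is touched. Closing and lifting.

```bash

python3 -m handwheel '[[0,0,0,0,0,0],[0,0,0,0,0,0],[0,0,0,0,0,0],[0,0,0,0,0,0],[0,0,0,0,0,0],[0,0,0,0,0,0],[0,0,-0.002,0,0,0],[0,0,-0.005,0,0,0]]' -1 40
python3 -m handwheel '[[0,0,-0.008,0,0,-3],[0,0,-0.012,0,0,-3],[0,0,-0.012,0,0,-3],[0,0,-0.012,0,0,-3],[0,0,-0.008,0,0,-3],[0,0,-0.004,0,0,-3],[0,0,0,0,0,-3],[0,0,0,0,0,-3]]'
python3 plan.py 632 -161 29 90
```

```text
time: 4.15
ee_pos: [0.4771, -0.1125, 0.0286]
tcp_rot: [-179.9, 0.0, 66.0]
wrist_force: [-1.0, 0.5, -1.1]
opening: 0.0151
time: 4.82
ee_pos: [0.4778, -0.1127, 0.0858]
tcp_rot: [180.0, 0.0, 90.2]
wrist_force: [0.1, -0.3, -1.0]
opening: 0.0149
t 4.82 pos [ 477.8 -112.7   85.8] rot [179.98   0.    90.17] q [-13.  -3. -16.  77.   0.  77.] open 14.9 F [ 0.1 -0.3 -1. ]
wz 0.17 tx -48.3 ty 154.2 tz 56.8
```

```bash

python3 -m handwheel '[[-0.006,0.0193,0,0,0,0],[-0.006,0.0193,0,0,0,0],[-0.006,0.0193,0,0,0,0],[-0.006,0.0193,0,0,0,0],[-0.006,0.0193,0,0,0,0],[-0.006,0.0193,0,0,0,0],[-0.006,0.0193,0,0,0,0],[-0.006,0.0193,0,0,0,0]]'
python3 -m handwheel '[[0,0,0.008,0,0,0],[0,0,0.012,0,0,0],[0,0,0.012,0,0,0],[0,0,0.01,0,0,0],[0,0,0.006,0,0,0],[0,0,0.005,0,0,0],[0,0,0.003,0,0,0],[0,0,0,0,0,0]]'
python3 plan.py 632 -161 28 90
python3 - <<'E'
from h import *
c=grab('side'); cv2.imwrite('pics/g2.png',cv2.resize(c['img'][110:240,160:340,::-1],None,fx=4,fy=4,interpolation=cv2.INTER_CUBIC))
E
```

```text
time: 5.48
ee_pos: [0.6329, -0.1609, 0.085]
tcp_rot: [-180.0, -0.0, 90.0]
wrist_force: [0.4, -0.0, -0.9]
opening: 0.0148
time: 6.15
ee_pos: [0.6318, -0.1606, 0.0288]
tcp_rot: [-180.0, -0.0, 90.0]
wrist_force: [-0.0, 0.6, -0.2]
opening: 0.0148
t 6.15 pos [ 631.8 -160.6   28.8] rot [-1.7997e+02 -1.0000e-02  9.0020e+01] q [-14.  20.   4.  73.   0.  76.] open 14.8 F [-0.   0.6 -0.2]
wz 0.02 tx -0.4 ty 0.2 tz 0.8
```

View pics/g2.png

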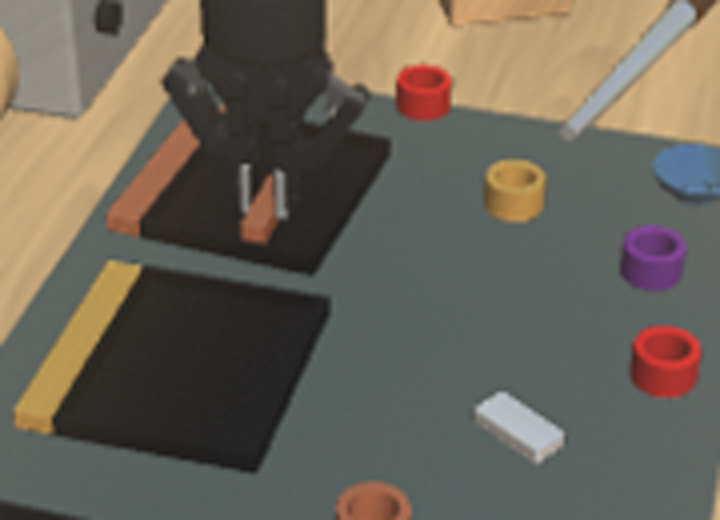

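The bar, picture (258,210), hangs inside the copper tray, with its near end clear of the wall. Lower 1 mm, release, then go to the copper collar.

```bash

python3 -m handwheel '[[0,0,0.001,0,0,0],[0,0,0,0,0,0],[0,0,0,0,0,0],[0,0,0,0,0,0],[0,0,0,0,0,0],[0,0,0,0,0,0],[0,0,0,0,0,0],[0,0,-0.01,0,0,0]]' -0.18
python3 -m handwheel '[[0,0,-0.01,0,0,0],[0,0,-0.02,0,0,0],[0,0,-0.02,0,0,0],[0,0,-0.012,0,0,0],[0.0219,-0.0118,0,0,0,0],[0.0219,-0.0118,0,0,0,0],[0.0219,-0.0118,0,0,0,0],[0.0219,-0.0118,0,0,0,0]]' 0.41
python3 -m handwheel '[[0.0219,-0.0118,0,0,0,0],[0.0219,-0.0118,0,0,0,0],[0.0219,-0.0118,0,0,0,0],[0.0219,-0.0118,0,0,0,0],[0.0219,-0.0118,0,0,0,0],[0.0219,-0.0118,0,0,0,0],[0.0219,-0.0118,0,0,0,0],[0.0219,-0.0118,0,0,0,0]]'
python3 plan.py 490.5 101.5 24 90
```

```text
time: 6.87
ee_pos: [0.6311, -0.1604, 0.0365]
tcp_rot: [-179.8, -0.0, 90.0]
wrist_force: [0.4, 0.6, -0.4]
opening: 0.0353
time: 7.53
ee_pos: [0.5846, -0.0724, 0.1011]
tcp_rot: [179.9, 0.0, 90.0]
wrist_force: [-0.4, -1.1, -0.8]
opening: 0.0606
time: 8.2
ee_pos: [0.49, 0.1031, 0.1012]
tcp_rot: [179.9, -0.0, 90.0]
wrist_force: [0.1, -0.4, -0.0]
opening: 0.0601
t 8.2 pos [490.  103.1 101.2] rot [ 1.7993e+02 -2.0000e-02  9.0010e+01] q [ 12.  -2. -13.  79.   0. 102.] open 60.1 F [ 0.1 -0.4 -0. ]
wz 0.01 tx -1.6 ty 0.5 tz 77.2
```

```bash

python3 -m handwheel '[[-0.0016,0.0005,0.01,0,0,0],[0,0,0.015,0,0,0],[0,0,0.015,0,0,0],[0,0,0.015,0,0,0],[0,0,0.011,0,0,0],[0,0,0.008,0,0,0],[0,0,0.004,0,0,0],[0,0,0,0,0,0]]'
python3 -m handwheel '[[0,0,0,0,0,0],[0,0,0,0,0,0],[0,0,0,0,0,0],[0,0,0,0,0,0],[0,0,0,0,0,0],[0,0,0,0,0,0],[0,0,0,0,0,0],[0,0,0,0,0,0]]' -1 40
python3 -m handwheel '[[0,0,-0.004,0,0,0],[0,0,-0.008,0,0,0],[0,0,-0.015,0,0,0],[0,0,-0.015,0,0,0],[0,0,-0.015,0,0,0],[0,0,-0.01,0,0,0],[0,0,-0.004,0,0,0],[0,0,0,0,0,0]]'
python3 plan.py 632 -229 29 90
```

```text
time: 8.87
ee_pos: [0.4908, 0.1003, 0.0218]
tcp_rot: [-180.0, 0.0, 90.0]
wrist_force: [-0.1, 1.1, -0.8]
opening: 0.0602
time: 9.53
ee_pos: [0.4916, 0.1006, 0.0234]
tcp_rot: [179.9, -0.0, 90.0]
wrist_force: [-0.9, -1.7, 6.7]
opening: 0.0387
time: 10.2
ee_pos: [0.4915, 0.1006, 0.0943]
tcp_rot: [179.9, -0.0, 90.0]
wrist_force: [-0.3, 0.2, -2.4]
opening: 0.0383
t 10.2 pos [491.5 100.6  94.3] rot [ 1.7991e+02 -2.0000e-02  9.0020e+01] q [ 12.  -2. -14.  78.  -0. 102.] open 38.3 F [-0.3  0.2 -2.4]
wz 0.02 tx -329.6 ty 140.5 tz 65.3
```

```bash

python3 -m handwheel '[[-0.0206,0.0088,0,0,0,0],[-0.0206,0.0088,0,0,0,0],[-0.0206,0.0088,0,0,0,0],[-0.0206,0.0088,0,0,0,0],[-0.0206,0.0088,0,0,0,0],[-0.0206,0.0088,0,0,0,0],[-0.0206,0.0088,0,0,0,0],[-0.0206,0.0088,0,0,0,0]]'
python3 -m handwheel '[[-0.0206,0.0088,0,0,0,0],[-0.0206,0.0088,0,0,0,0],[-0.0206,0.0088,0,0,0,0],[-0.0206,0.0088,0,0,0,0],[-0.0206,0.0088,0,0,0,0],[-0.0206,0.0088,0,0,0,0],[-0.0206,0.0088,0,0,0,0],[-0.0206,0.0088,0,0,0,0]]'
python3 -m handwheel '[[0,0,0.004,0,0,0],[0,0,0.013,0,0,0],[0,0,0.015,0,0,0],[0,0,0.013,0,0,0],[0,0,0.010,0,0,0],[0,0,0.006,0,0,0],[0,0,0.004,0,0,0],[0,0,0,0,0,0]]'
python3 plan.py 632 -229 28.6 90
python3 - <<'E'
from h import *
c=grab('side'); cv2.imwrite('pics/g3.png',cv2.resize(c['img'][90:220,160:340,::-1],None,fx=4,fy=4,interpolation=cv2.INTER_CUBIC))
E
```

```text
time: 10.87
ee_pos: [0.5613, -0.0653, 0.0921]
tcp_rot: [-179.9, -0.0, 90.0]
wrist_force: [0.0, 0.7, -1.6]
opening: 0.0382
time: 11.53
ee_pos: [0.6318, -0.23, 0.0918]
tcp_rot: [-179.9, -0.0, 90.0]
wrist_force: [0.8, 0.7, -2.1]
opening: 0.0381
time: 12.2
ee_pos: [0.6317, -0.2286, 0.0287]
tcp_rot: [-180.0, -0.0, 90.0]
wrist_force: [-0.4, -0.3, -1.2]
opening: 0.0383
t 12.2 pos [ 631.7 -228.6   28.7] rot [-180.     -0.     90.05] q [-20.  23.   7.  74.   0.  70.] open 38.3 F [-0.4 -0.3 -1.2]
wz 0.05 tx -0.4 ty 0.3 tz 0.1
```

View pics/g3.png

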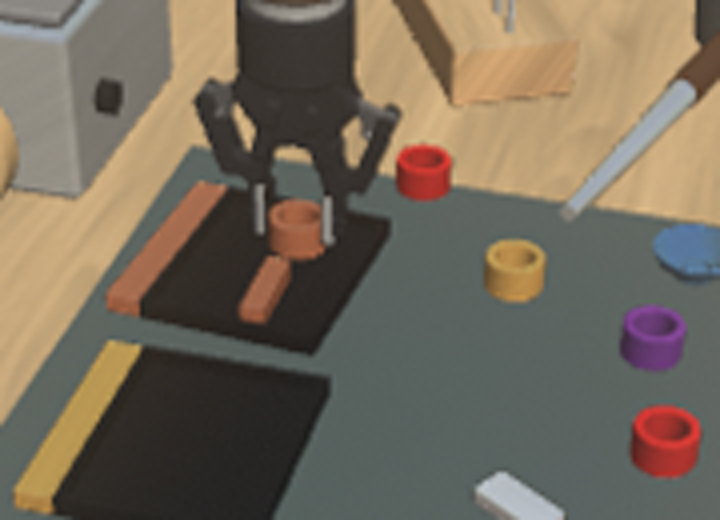

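The copper collar is upright in the tray at picture (298,228), behind the bar at (267,288), which lies flat. Release and go to the brass bar.

```bash

python3 -m handwheel '[[0,0,0,0,0,0],[0,0,0,0,0,0],[0,0,0,0,0,0],[0,0,0,0,0,0],[0,0,0,0,0,0],[0,0,0,0,0,0],[0,0,0,0,0,0],[0,0,-0.01,0,0,0]]' 0.35
python3 -m handwheel '[[0,0,-0.01,0,0,0],[0,0,-0.02,0,0,0],[0,0,-0.02,0,0,5],[0,0,-0.011,0,0,5],[0,0,0,0,0,5],[0,0,0,0,0,5],[0,0,0,0,0,5],[0,0,0,0,0,0]]'
python3 -m handwheel '[[0.0226,-0.0211,0,0,0,0],[0.0226,-0.0211,0,0,0,0],[0.0226,-0.0211,0,0,0,0],[0.0226,-0.0211,0,0,0,0],[0.0226,-0.0211,0,0,0,0],[0.0226,-0.0211,0,0,0,0],[0.0226,-0.0211,0,0,0,0],[0.0226,-0.0211,0,0,0,0]]' -0.18
python3 -m handwheel '[[0.0226,-0.0211,0,0,0,0],[0.0226,-0.0211,0,0,0,0],[0.0226,-0.0211,0,0,0,0],[0.0226,-0.0211,0,0,0,0],[0.0226,-0.0211,0,0,0,0],[0.0226,-0.0211,0,0,0,0],[0.0226,-0.0211,0,0,0,0],[0.0226,-0.0211,0,0,0,0]]'
python3 plan.py 478.5 242.3 22 65
```

```text
time: 12.92
ee_pos: [0.6309, -0.2287, 0.0365]
tcp_rot: [-179.8, -0.1, 90.0]
wrist_force: [-0.5, 0.7, 0.1]
opening: 0.0578
time: 13.58
ee_pos: [0.6322, -0.2292, 0.1008]
tcp_rot: [179.9, -0.0, 64.8]
wrist_force: [0.2, -1.1, 0.2]
opening: 0.0574
time: 14.25
ee_pos: [0.5548, 0.0074, 0.1004]
tcp_rot: [179.9, -0.0, 65.2]
wrist_force: [1.6, 0.3, -0.1]
opening: 0.0352
time: 14.92
ee_pos: [0.4781, 0.2427, 0.1004]
tcp_rot: [179.9, -0.1, 65.2]
wrist_force: [0.6, -0.7, 0.6]
opening: 0.0349
t 14.92 pos [478.1 242.7 100.4] rot [ 1.7995e+02 -6.0000e-02  6.5210e+01] q [ 27.   3.  -9.  79.  -0. 142.] open 34.9 F [ 0.6 -0.7  0.6]
wz 0.21 tx -0.2 ty 0.5 tz 78.4
```

```bash

python3 -m handwheel '[[0,0.0005,0.01,0,0,0],[0,0,0.015,0,0,0],[0,0,0.015,0,0,0],[0,0,0.015,0,0,0],[0,0,0.011,0,0,0],[0,0,0.008,0,0,0],[0,0,0.004,0,0,0],[0,0,0,0,0,0]]'
python3 -m handwheel '[[0,0,0,0,0,0],[0,0,0,0,0,0],[0,0,0,0,0,0],[0,0,0,0,0,0],[0,0,0,0,0,0],[0,0,0,0,0,0],[0,0,-0.002,0,0,0],[0,0,-0.005,0,0,0]]' -1 40
python3 -m handwheel '[[0,0,-0.008,0,0,-3.1],[0,0,-0.012,0,0,-3.1],[0,0,-0.012,0,0,-3.1],[0,0,-0.012,0,0,-3.1],[0,0,-0.008,0,0,-3.1],[0,0,-0.004,0,0,-3.1],[0,0,0,0,0,-3.1],[0,0,0,0,0,-3.1]]'
python3 plan.py 620 27 28 90
```

```text
time: 15.58
ee_pos: [0.4788, 0.2407, 0.0208]
tcp_rot: [-180.0, 0.0, 65.0]
wrist_force: [0.1, -0.4, -0.8]
opening: 0.0352
time: 16.25
ee_pos: [0.4785, 0.2408, 0.0278]
tcp_rot: [-179.9, 0.1, 65.0]
wrist_force: [-0.3, -0.3, -1.8]
opening: 0.0147
time: 16.92
ee_pos: [0.4791, 0.2411, 0.0848]
tcp_rot: [180.0, -0.0, 90.0]
wrist_force: [0.1, 0.5, -1.1]
opening: 0.0151
t 16.92 pos [479.1 241.1  84.8] rot [ 1.7998e+02 -1.0000e-02  8.9980e+01] q [ 27.   3. -10.  77.   0. 117.] open 15.1 F [ 0.1  0.5 -1.1]
wz -0.02 tx -214.1 ty 140.9 tz 56.8
```

```bash

python3 -m handwheel '[[-0.0268,0.0176,0,0,0,0],[-0.0268,0.0176,0,0,0,0],[-0.0268,0.0176,0,0,0,0],[-0.0268,0.0176,0,0,0,0],[-0.0268,0.0176,0,0,0,0],[-0.0268,0.0176,0,0,0,0],[-0.0268,0.0176,0,0,0,0],[-0.0268,0.0176,0,0,0,0]]'
python3 -m handwheel '[[0,0,0.008,0,0,0],[0,0,0.012,0,0,0],[0,0,0.012,0,0,0],[0,0,0.01,0,0,0],[0,0,0.007,0,0,0],[0,0,0.005,0,0,0],[0,0,0.003,0,0,0],[0,0,0,0,0,0]]'
python3 plan.py 620 27 27 90
python3 - <<'E'
from h import *
c=grab('side'); cv2.imwrite('pics/g4.png',cv2.resize(c['img'][120:250,130:310,::-1],None,fx=4,fy=4,interpolation=cv2.INTER_CUBIC))
E
```

```text
time: 17.58
ee_pos: [0.6197, 0.0247, 0.0843]
tcp_rot: [-180.0, -0.0, 89.8]
wrist_force: [0.3, 0.7, -1.3]
opening: 0.0151
time: 18.25
ee_pos: [0.6189, 0.0268, 0.0276]
tcp_rot: [180.0, -0.0, 89.9]
wrist_force: [-0.2, 0.6, -1.0]
opening: 0.0141
t 18.25 pos [618.9  26.8  27.6] rot [ 1.800e+02 -1.000e-02  8.987e+01] q [ 2. 16. -2. 72.  0. 93.] open 14.1 F [-0.2  0.6 -1. ]
wz -0.13 tx 0.2 ty 1.1 tz 0.6
```

View pics/g4.png

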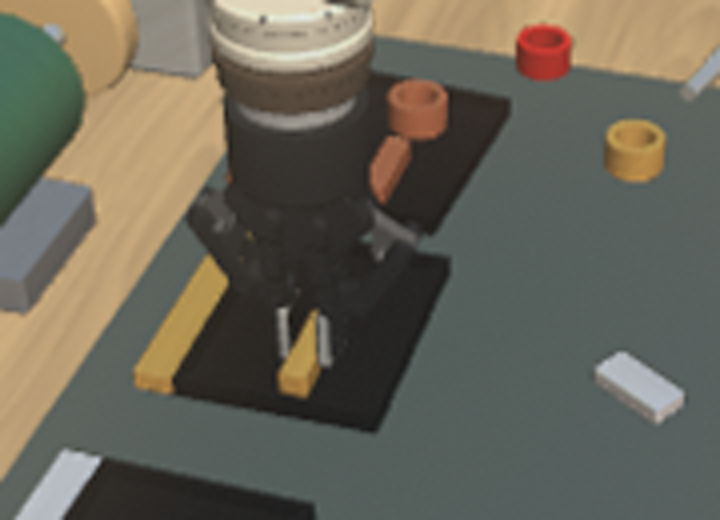

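The brass bar, picture (305,355), is in the brass tray with its near end (295,393) inside the wall. Release, then go to the brass collar.

```bash

python3 -m handwheel '[[0,0,0.0006,0,0,0],[0,0,0,0,0,0],[0,0,0,0,0,0],[0,0,0,0,0,0],[0,0,0,0,0,0],[0,0,0,0,0,0],[0,0,0,0,0,0],[0,0,-0.01,0,0,0]]' -0.18
python3 -m handwheel '[[0,0,-0.01,0,0,0],[0,0,-0.02,0,0,0],[0,0,-0.02,0,0,0],[0,0,-0.013,0,0,0],[-0.0211,-0.0115,0,0,0,0],[-0.0211,-0.0115,0,0,0,0],[-0.0211,-0.0115,0,0,0,0],[-0.0211,-0.0115,0,0,0,0]]' 0.41
python3 -m handwheel '[[-0.0211,-0.0115,0,0,0,0],[-0.0211,-0.0115,0,0,0,0],[-0.0211,-0.0115,0,0,0,0],[-0.0211,-0.0115,0,0,0,0],[-0.0211,-0.0115,0,0,0,0],[-0.0211,-0.0115,0,0,0,0],[-0.0211,-0.0115,0,0,0,0],[-0.0211,-0.0115,0,0,0,0]]'
python3 plan.py 481.5 -226.8 23.5 90
```

```text
time: 18.97
ee_pos: [0.618, 0.0262, 0.035]
tcp_rot: [-179.8, 0.0, 89.8]
wrist_force: [0.4, 0.1, -0.6]
opening: 0.0353
time: 19.63
ee_pos: [0.5726, -0.0588, 0.1007]
tcp_rot: [179.9, 0.0, 89.8]
wrist_force: [0.0, -0.2, 0.4]
opening: 0.0604
time: 20.3
ee_pos: [0.48, -0.2276, 0.1007]
tcp_rot: [179.9, 0.0, 89.8]
wrist_force: [0.0, 0.4, 0.7]
opening: 0.0603
t 20.3 pos [ 480.  -227.6  100.7] rot [1.7993e+02 3.0000e-02 8.9830e+01] q [-25.   2.  -9.  79.   0.  65.] open 60.3 F [0.  0.4 0.7]
wz -0.17 tx 0.8 ty 1.5 tz 77.2
```

```bash

python3 -m handwheel '[[0,0.001,0.01,0,0,0],[0,0,0.015,0,0,0],[0,0,0.015,0,0,0],[0,0,0.015,0,0,0],[0,0,0.010,0,0,0],[0,0,0.008,0,0,0],[0,0,0.003,0,0,0],[0,0,0,0,0,0]]'
python3 -m handwheel '[[0,0,0,0,0,0],[0,0,0,0,0,0],[0,0,0,0,0,0],[0,0,0,0,0,0],[0,0,0,0,0,0],[0,0,0,0,0,0],[0,0,0,0,0,0],[0,0,0,0,0,0]]' -1 40
python3 -m handwheel '[[0,0,-0.004,0,0,0],[0,0,-0.008,0,0,0],[0,0,-0.015,0,0,0],[0,0,-0.015,0,0,0],[0,0,-0.015,0,0,0],[0,0,-0.01,0,0,0],[0,0,-0.004,0,0,0],[0,0,0,0,0,0]]'
python3 plan.py 620 -42 29 90
```

```text
time: 20.97
ee_pos: [0.4813, -0.2263, 0.0233]
tcp_rot: [-180.0, -0.0, 89.8]
wrist_force: [-0.1, 0.7, 0.1]
opening: 0.0602
time: 21.63
ee_pos: [0.482, -0.2268, 0.0249]
tcp_rot: [179.9, 0.0, 89.8]
wrist_force: [-0.6, 1.5, 6.5]
opening: 0.0381
time: 22.3
ee_pos: [0.4818, -0.2268, 0.0958]
tcp_rot: [179.9, 0.0, 89.8]
wrist_force: [0.4, 0.7, -1.3]
opening: 0.0386
t 22.3 pos [ 481.8 -226.8   95.8] rot [1.7992e+02 4.0000e-02 8.9820e+01] q [-25.   2. -10.  78.  -0.  65.] open 38.6 F [ 0.4  0.7 -1.3]
wz -0.18 tx 184.8 ty 138.2 tz 66.8
```

```bash

python3 -m handwheel '[[0.0231,0.0173,0,0,0,0],[0.0231,0.0173,0,0,0,0],[0.0231,0.0173,0,0,0,0],[0.0231,0.0173,0,0,0,0],[0.0231,0.0173,0,0,0,0],[0.0231,0.0173,0,0,0,0],[0.0231,0.0173,0,0,0,0],[0.0231,0.0173,0,0,0,0]]'
python3 -m handwheel '[[0,0,0.004,0,0,0],[0,0,0.013,0,0,0],[0,0,0.015,0,0,0],[0,0,0.013,0,0,0],[0,0,0.010,0,0,0],[0,0,0.006,0,0,0],[0,0,0.004,0,0,0],[0,0,0,0,0,0]]'
python3 plan.py 620 -42 30 90
python3 - <<'E'
from h import *
c=grab('side'); cv2.imwrite('pics/g5.png',cv2.resize(c['img'][110:240,130:310,::-1],None,fx=4,fy=4,interpolation=cv2.INTER_CUBIC))
E
```

```text
time: 22.97
ee_pos: [0.6206, -0.0408, 0.0934]
tcp_rot: [-179.9, -0.0, 89.8]
wrist_force: [0.3, -1.4, -0.8]
opening: 0.0385
time: 23.63
ee_pos: [0.62, -0.0427, 0.0302]
tcp_rot: [-180.0, 0.0, 89.8]
wrist_force: [-1.0, 0.2, 0.1]
opening: 0.0386
t 23.63 pos [620.  -42.7  30.2] rot [-1.800e+02  1.000e-02  8.978e+01] q [-4. 16. -1. 73. -0. 86.] open 38.6 F [-1.   0.2  0.1]
wz -0.22 tx 0.7 ty 0.0 tz 0.2
```

View pics/g5.png

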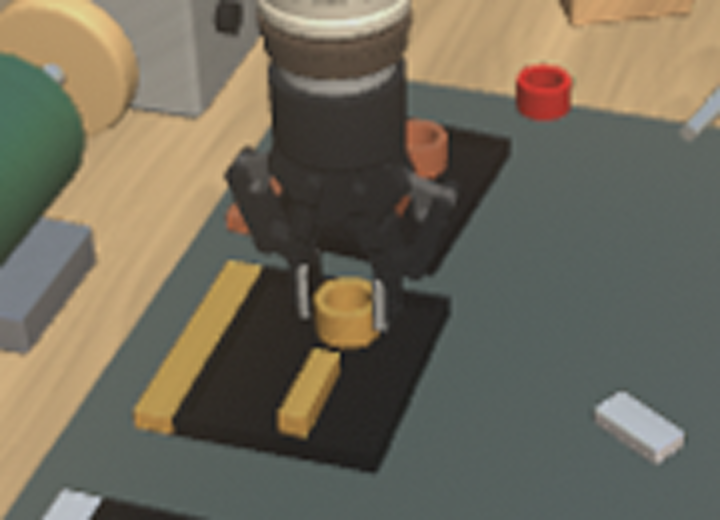

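The brass collar, picture (348,312), stands in the brass tray behind the bar at (310,393). Release, then go to the ingot.

```bash

python3 -m handwheel '[[0,0,0,0,0,0],[0,0,0,0,0,0],[0,0,0,0,0,0],[0,0,0,0,0,0],[0,0,0,0,0,0],[0,0,0,0,0,0],[0,0,0,0,0,0],[0,0,-0.01,0,0,0]]' 0.35
python3 -m handwheel '[[0,0,-0.015,0,0,0],[0,0,-0.02,0,0,-6],[0,0,-0.02,0,0,-7.1],[0,0,-0.005,0,0,-7.1],[0,0,0,0,0,-7.1],[0,0,0,0,0,-7.1],[0,0,0,0,0,-7.1],[0,0,0,0,0,-7.1]]'
python3 -m handwheel '[[0.0223,-0.0089,0,0,0,-7.1],[0.0223,-0.0089,0,0,0,0],[0.0223,-0.0089,0,0,0,0],[0.0223,-0.0089,0,0,0,0],[0.0223,-0.0089,0,0,0,0],[0.0223,-0.0089,0,0,0,0],[0.0223,-0.0089,0,0,0,0],[0.0223,-0.0089,0,0,0,0]]' 0.06
python3 plan.py 432.2 -2 21 146
```

```text
time: 24.35
ee_pos: [0.6192, -0.0421, 0.038]
tcp_rot: [-179.8, -0.0, 89.8]
wrist_force: [0.0, -0.8, -0.2]
opening: 0.0574
time: 25.02
ee_pos: [0.6205, -0.0422, 0.1007]
tcp_rot: [180.0, 0.0, 138.8]
wrist_force: [-0.4, 0.2, -1.3]
opening: 0.0581
time: 25.68
ee_pos: [0.4328, 0.0032, 0.1004]
tcp_rot: [180.0, 0.0, 145.5]
wrist_force: [0.5, -0.2, 0.2]
opening: 0.0455
t 25.68 pos [432.8   3.2 100.4] rot [1.7997e+02 4.0000e-02 1.4552e+02] q [  0. -12. -22.  79.   0.  35.] open 45.5 F [ 0.5 -0.2  0.2]
wz -0.48 tx -2.4 ty -4.6 tz 79.4
```

```bash

python3 -m handwheel '[[-0.0024,-0.0046,0.01,0,0,-0.5],[0,0,0.015,0,0,0],[0,0,0.015,0,0,0],[0,0,0.015,0,0,0],[0,0,0.011,0,0,0],[0,0,0.008,0,0,0],[0,0,0.004,0,0,0],[0,0,0,0,0,0]]'
python3 -m handwheel '[[0,0,0,0,0,0],[0,0,0,0,0,0],[0,0,0,0,0,0],[0,0,0,0,0,0],[0,0,0,0,0,0],[0,0,0,0,0,0],[0,0,0,0,0,0],[0,0,0,0,0,0]]' -1 40
python3 -m handwheel '[[0,0,-0.004,0,0,0],[0,0,-0.008,0,0,0],[0,0,-0.015,0,0,0],[0,0,-0.015,0,0,0],[0,0,-0.015,0,0,0],[0,0,-0.01,0,0,0],[0,0,-0.004,0,0,0],[0,0,0,0,0,0]]'
python3 plan.py 628 210 27 146
```

```text
time: 26.35
ee_pos: [0.433, -0.0022, 0.0212]
tcp_rot: [-180.0, -0.0, 146.0]
wrist_force: [-0.4, -0.8, 0.3]
opening: 0.0457
time: 27.02
ee_pos: [0.4338, -0.0022, 0.0226]
tcp_rot: [179.9, 0.1, 146.0]
wrist_force: [-0.4, 0.1, 6.2]
opening: 0.0222
time: 27.68
ee_pos: [0.4337, -0.0022, 0.0936]
tcp_rot: [180.0, 0.1, 146.0]
wrist_force: [0.1, -0.1, -1.6]
opening: 0.0226
t 27.68 pos [433.7  -2.2  93.6] rot [1.7995e+02 7.0000e-02 1.4602e+02] q [ -0. -11. -23.  79.   0.  34.] open 22.6 F [ 0.1 -0.1 -1.6]
wz 0.02 tx -42.4 ty 284.6 tz 66.6
```

```bash

python3 -m handwheel '[[-0.0035,0.0237,0,0,0,0],[-0.0035,0.0237,0,0,0,0],[-0.0035,0.0237,0,0,0,0],[-0.0035,0.0237,0,0,0,0],[-0.0035,0.0237,0,0,0,0],[-0.0035,0.0237,0,0,0,0],[-0.0035,0.0237,0,0,0,0],[-0.0035,0.0237,0,0,0,0]]'
python3 -m handwheel '[[-0.0035,0.0237,0,0,0,0],[-0.0035,0.0237,0,0,0,0],[-0.0035,0.0237,0,0,0,0],[-0.0035,0.0237,0,0,0,0],[0,0,0.004,0,0,0],[0,0,0.013,0,0,0],[0,0,0.015,0,0,0],[0,0,0.013,0,0,0]]'
python3 -m handwheel '[[0,0,0.010,0,0,0],[0,0,0.006,0,0,0],[0,0,0.0035,0,0,0],[0,0,0,0,0,0],[0,0,0,0,0,0],[0,0,0,0,0,0],[0,0,0,0,0,0],[0,0,0,0,0,0]]'
python3 plan.py 628 210 27.6 146
python3 - <<'E'
from h import *
c=grab('side'); cv2.imwrite('pics/g6.png',cv2.resize(c['img'][180:320,80:260,::-1],None,fx=4,fy=4,interpolation=cv2.INTER_CUBIC))
E
```

```text
time: 28.35
ee_pos: [0.5626, 0.1403, 0.0913]
tcp_rot: [-179.9, -0.1, 146.0]
wrist_force: [-0.0, 0.1, -0.7]
opening: 0.0226
time: 29.02
ee_pos: [0.6259, 0.2094, 0.0451]
tcp_rot: [-179.9, -0.1, 146.0]
wrist_force: [-0.1, -0.4, -1.0]
opening: 0.0227
time: 29.68
ee_pos: [0.6271, 0.2102, 0.0284]
tcp_rot: [180.0, 0.0, 146.0]
wrist_force: [-0.3, -1.1, -1.0]
opening: 0.0225
t 29.68 pos [627.1 210.2  28.4] rot [1.7998e+02 2.0000e-02 1.4602e+02] q [19. 21.  5. 74.  0. 53.] open 22.5 F [-0.3 -1.1 -1. ]
wz 0.02 tx -0.9 ty 0.3 tz 0.8
```

View pics/g6.png

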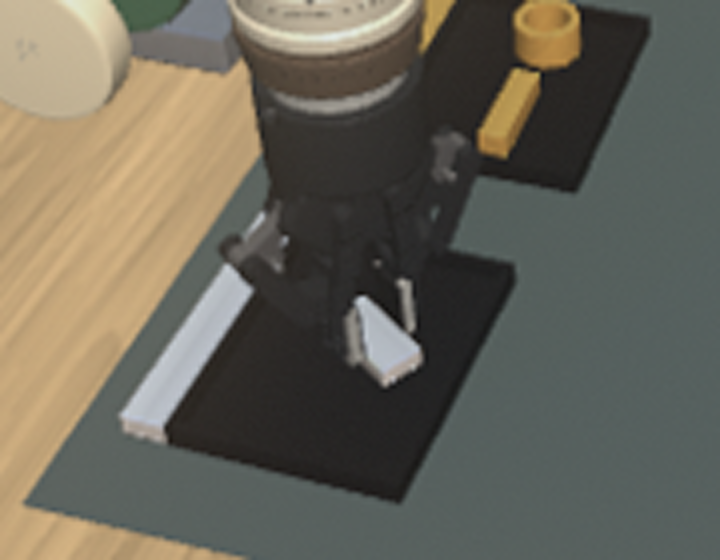

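The ingot, picture (388,340), is well inside the silver tray. Lower 0.8 mm, release, retreat, and check from above.

```bash

python3 -m handwheel '[[0,0,0.0008,0,0,0],[0,0,0,0,0,0],[0,0,0,0,0,0],[0,0,0,0,0,0],[0,0,0,0,0,0],[0,0,0,0,0,0],[0,0,0,0,0,0],[0,0,-0.01,0,0,0]]' 0
python3 -m handwheel '[[0,0,-0.015,0,0,0],[0,0,-0.02,0,0,0],[0,0,-0.025,0,0,0],[0,0,-0.03,0,0,0],[0.02,-0.03,-0.02,0,0,0],[0.02,-0.03,0,0,0,0],[0.02,-0.03,0,0,0,0],[0.02,-0.03,0,0,0,0]]'
python3 -m handwheel '[[0.02,-0.03,0,0,0,0],[0.02,-0.03,0,0,0,0],[0.02,-0.03,0,0,0,0],[0.02,-0.03,0,0,0,0],[0,0,0,0,0,0],[0,0,0,0,0,0],[0,0,0,0,0,0],[0,0,0,0,0,0]]'
python3 - <<'E'
from meas import *
c=grab('top'); s=grab('side')
cv2.imwrite('pics/f1.png',cv2.resize(c['img'][80:285,90:430,::-1],None,fx=2.3,fy=2.3,interpolation=cv2.INTER_CUBIC))
cv2.imwrite('pics/f2.png',cv2.resize(s['img'][110:370,80:380,::-1],None,fx=2.2,fy=2.2,interpolation=cv2.INTER_CUBIC))
X=xyzmap(c); hsv=cv2.cvtColor(c['img'],cv2.COLOR_RGB2HSV)
for n,(x,y) in dict(cbar=(632,-161),ccol=(632,-229),bbar=(619,27),bcol=(620,-42),ingot=(627,210)).items():
    m=(abs(X[...,0]*1000-x)<36)&(abs(X[...,1]*1000-y)<33)&(X[...,2]>.012)&(X[...,2]<.05)&(c['img'].max(-1)>60)
    P=X[m]; zt=np.percentile(P[:,2],90); r=cv2.minAreaRect((P[P[:,2]>zt-.004][:,:2]*1000).astype(np.float32)); print(n,np.round(r[0],1),np.round(r[1],1),round(r[2]),'top z',round(zt*1000,1),'spread',(P[P[:,2]>zt-.004][:,2].std()*1000).round(2),m.sum())
for k,(u,v) in dict(jar=(190,386),dish=(580,382)).items():
    p=piece(c,u/1.5,v/1.5); print(k,p and (np.round(p[0][0],1),p[1].round(1)))
E
python3 plan.py 0 0 0 0
```

```text
time: 30.4
ee_pos: [0.6259, 0.2098, 0.0356]
tcp_rot: [-179.9, -0.1, 146.0]
wrist_force: [-0.7, -0.3, 0.2]
opening: 0.0424
time: 31.07
ee_pos: [0.4924, 0.1549, 0.1483]
tcp_rot: [179.9, 0.0, 146.0]
wrist_force: [-0.2, -0.0, 0.7]
opening: 0.0423
time: 31.73
ee_pos: [0.361, 0.1009, 0.1478]
tcp_rot: [180.0, 0.0, 146.0]
wrist_force: [0.4, 0.4, -0.1]
opening: 0.0424
cbar [ 630.8 -157.8] [57.5 15.2] 90 top z 22.1 spread 1.46 206
ccol [ 630.8 -228.5] [37.7 38.3] 13 top z 29.6 spread 1.46 196
bbar [617.6  27.4] [57.7 16.3] 89 top z 21.9 spread 1.37 214
bcol [619.4 -44.7] [37.1 37.1] 36 top z 29.7 spread 1.46 175
ingot [625.1 209.1] [24.2 48.5] 59 top z 18.0 spread 1.39 232
jar None
dish (array([ 367., -274.]), np.float64(21.3))
t 31.83 pos [360.8 100.9 147.3] rot [-1.7997e+02 -3.0000e-02  1.4603e+02] q [ 16. -20. -24.  87.   0.  50.] open 42.6 F [-0.6 -0.3 -0.8]
wz 146.03 tx -360.8 ty 100.9 tz 147.3
```

View pics/f1.png

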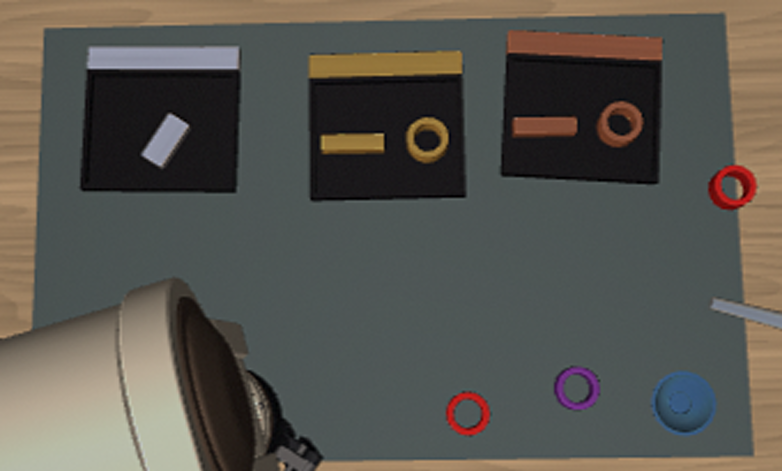

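View pics/f2.png

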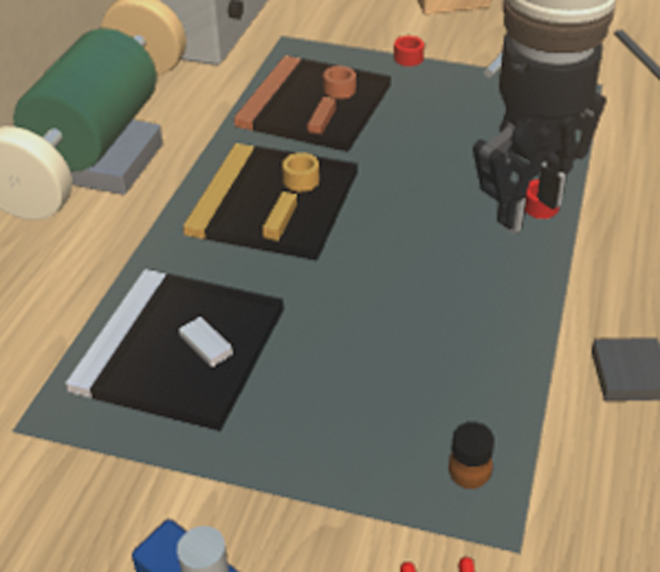

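The top picture shows every piece in its own tray. The copper bar's end at (512,127) is close to the wall, so I check its tilt numerically, and the jar's position in the side view.

```bash
python3 - <<'E'
from meas import *
c=load('top'); X=xyzmap(c)*1000; s=load('side')
for n,x,y in(('cbar',631,-158),('bbar',618,27)):
    m=(abs(X[...,0]-x)<6)&(abs(X[...,1]-y)<30)&(X[...,2]>16)&(c['img'].max(-1)>60); P=X[m]
    A=np.c_[P[:,:2]-[x,y],np.ones(len(P))]; print(n,np.linalg.lstsq(A,P[:,2],rcond=None)[0].round(3),P[:,1].min(),P[:,1].max())
d=np.load('pics/side.npz'); p=piece(s,80+472/2.2,110+445/2.2,zmax=.06); print('jar side',p[0][0],p[1])
E
```

```text
cbar [-5.6000e-02  3.0000e-03  2.0027e+01] -186.62732759823447 -129.08579370022005
bbar [1.1000e-02 1.0000e-02 1.9928e+01] -1.5497475829107579 56.10736899529867
jar side (369.6570739746094, 278.89617919921875) 46.41305054883301
```

```bash
python3 -c "
from workcell import order; print(order.job_done())"
```

```text
the job is handed in; nothing more can be done
None
```

All five offcuts are in their own trays, and I handed the job in at about 32 s of the 128 s. I placed them in the order you listed them: copper bar, copper collar, brass bar, brass collar, silver ingot.

- **Flatness:** Each piece's top came out about 5 mm higher than on the bench, which matches the tray floor. A plane fit shows both bars level along their length, and in the pictures both collars stand on end and the ingot lies on its broad side.
- **Clearances:** Nothing rests on a rim or on another piece. The tightest fit is the copper bar, whose end is only about 1–2 mm from the tray's side wall.
- **Jar and dish:** The dish measures within 1 mm of its starting position. The arm hid the jar in the last top picture, so I checked it from the side only. It is upright and within about 4 mm of its first position, about what the offset between the two cameras accounts for.
- **Forces:** The highest wrist force in the readings after each move was about 7 N. The gripper was clear of everything at hand-in.

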